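Clamp a glued-up board in a twin-screw press

ROBOT

A 6-joint arm with a two-finger parallel gripper is mounted at the origin on a cart in front of the work surface, level with it; the furniture and walls round the work are solid. World frame = base frame: x ahead of the robot, y to its left, z up, the work surface at z = 0. Lengths are in m, angles in rad, forces in N, time in s.
With the tool pointing down it reaches from about 0.225 to 0.875 m from the base axis. Payload 3.4 kg.
Tool frame: the origin (TCP) lies at the very end of the fingers, on their centre line; the grasp point (between the pads) lies 19 mm behind it; z points along the fingers, x is the direction in which the jaws open and shut, and the axes are right-handed (so a half turn about z gives the same grasp; the last joint's range is limited). The gripper opens to 85 mm and grips with 20 to 120 N. Pads are 22 mm wide; open, the fingers measure 114 mm over their backs; the gripper's body (76 mm by 85 mm) begins 54 mm behind the grasp point. The pads swing forward as they close: fully open they stand 13 mm farther back than shut.
Start: joints at [1.192, 0.276, 1.505, -0, 1.361, -0.121], TCP at [0.147, 0.556, 0.231] pointing down, gripper open.
Joint ranges: [-2.89, 2.89], [-0.75, 2.08], [0.22, 2.7], [-1.18, 4.32], [0.11, 2.71], [-2.7, 2.7]. Speed limits (rad/s): [2.57, 2.57, 3.14, 3.14, 3.14, 3.14].

INTERFACE

Orientations are given as a unit quaternion [w, x, y, z].
In Python, from rig import manip gives the robot as it stands.
- The arm moves only by the tool carry_out, never from a script. Its argument "series" is a list of rows, each a list of 2 entries, a list of its own where there are three numbers: the shift along the tool's x, y, z in mm, then the turn about the tool's z in degrees. A call has 1 to 10 rows; each row shifts and turns the pose as measured when the row begins, along the tool's axes as they then stand; what a row does not reach is not made up. A row lasts 1/12 s, in which the tool goes at most 41.7 mm and 7.16 degrees, less where a joint would pass 70% of its speed; a pose out of reach is approached as far as the arm can. A call is refused whole if a number of a shift passes 41.7 or a number of a turn 7.16, either way. A call with a gripper value outside its range is refused whole. "fingers" is the finger opening in mm, from 0 to 85.4, set as the call begins (left out, the last holds). The fingers move at their own pace and stop on an object; "squeeze" is the grip in N (left out, the last holds). Time passes only in rows, so rows that do not move let the fingers close. It gives the time, the measured TCP pose, the force and the opening at its end, in the units of the state.
- manip.get_state(): the state, without advancing time (a new reading comes with each control period).
- manip.get_image(name): name is "side" or "top"; returns a dict with "frame" (384x512x3 uint8, blue, green, red), "K" (3x3 intrinsics, pixels), "k1" (the pictures are not rectified: a ray, as slopes to the right and down, at radius r is drawn at 1 + k1 r^2 times it, then the intrinsics apply), "rvec" (rotation vector, rad) and "tvec" (3), from world to camera coordinates, as OpenCV has them. Camera axes: x right, y down, z forward; pixel columns grow to the right and rows downward; lengths in m; the calibration is good to about 2 mm. A picture is of the moment at which its call begins. There is no depth.
- manip.sign_off(): hands the job in, once; it reports no verdict.
The state is a dict: "clock": time; "qpos": joint angles; "qd": joint speeds; "effort": joint torques, N m; "position": TCP position; "ee_rot": TCP orientation; "contact_force": force on the tool from outside, world axes, zero at the start; "moment": the same for the moment, N m; "width": finger opening in m.
Only numpy, scipy, OpenCV 4.12 (cv2) and the standard library are available. Lean on these libraries where they do the work, as an engineer would, in place of code of your own. Each camera call takes 0.05 s, during which the arm holds its last target. There are 200 camera calls.

TASK

The small two-layer wooden board has just been glued: gently slide it fully home into the twin-screw press, square against the fence at the back. Then turn the two knobs clockwise in small alternating steps, keeping the pressing bar level all the way (neither end more than a few millimetres ahead of the other), until it bears on the board firmly and evenly with about 60 N in all, which you must feel in the knobs; do not crank it down hard. Leave the board clamped and the bar level, and do not disturb the things lying round the press.

Things in the scene. Friction and masses are not known exactly. Their poses are not given: they have to be found in the camera images.
- panel_center (a point): centre of the loose wooden board, 110 mm (its x) x 150 mm (its y) x 18 mm high, 0.25 kg, of two 9 mm layers. It starts on the press base, 40 to 58 mm short of the fence and a few degrees askew; too wide to grasp, it is pushed at the middle of its long edge that faces the robot
- panel: the same wooden board; origin at the centre of its underside
- press: the fixed press. Origin at the centre of its base's underside (base 190 mm in x, 270 mm in y, 14 mm thick; the board slides on top of it). x points away from the robot to the fence, y to the left. The two fixed upright threaded rods, 12 mm thick in 26 mm wide bosses, stand at x = +30 mm, y = +105 and -105 mm; the board passes between them
- fence (a point): middle of the front face of the press's fence, 9 mm above the base top; a steel strip 150 mm long (y), 24 mm high, at press x = +73 mm. x axis as the press. The board is home when its far long edge lies flat on it (its centre at press x = +18 mm)
- press_bar: aluminium pressing bar spanning the two rods above the board, 30 x 190 x 18 mm high; origin mid-bar on its underside, 72.5 mm above the table with both knobs at 0, y along the bar
- shoes (a point): point on the pressing bar's underside from which hang two sprung rubber-faced shoes, 34 x 36 mm, 50 mm to either side. Each gives about 1 mm per 10 N. Their underside is about 31 to 36 mm below this point, set differently each time and not known: contact must be felt
- knob_left (a joint): left knob's angle, rad, growing clockwise seen from above (range 0 to 3.6). 1 rad lowers the knob and that end of the bar 5 mm. Self-holding thread: 0.3 N m turns it freely; once the shoes bear, 0.005 N m more for each N this screw carries (half the total if even), so about 0.15 N m above free turning at 60 N total
- knob_right (a joint): right knob's angle, rad, growing clockwise seen from above (range 0 to 3.6). 1 rad lowers the knob and that end of the bar 5 mm. Self-holding thread: 0.3 N m turns it freely; once the shoes bear, 0.005 N m more for each N this screw carries (half the total if even), so about 0.15 N m above free turning at 60 N total
- knob_left_grip (a point): on the axis of the left knob nut (+y), at the height to grip. The knob is an upright black bar grip, 48 mm long (point x) x 14 mm thick (point y: pinch across it) x 36 mm high, on a round hub 42 mm across; the point is 13 mm below its top, 23 mm above the hub. Clockwise turning screws it down its rod by 5 mm per rad: follow it down
- knob_right_grip (a point): on the axis of the right knob nut (-y), at the height to grip. The knob is an upright black bar grip, 48 mm long (point x) x 14 mm thick (point y: pinch across it) x 36 mm high, on a round hub 42 mm across; the point is 13 mm below its top, 23 mm above the hub. Clockwise turning screws it down its rod by 5 mm per rad: follow it down
- cap_a: bystander, leave alone: mushroom cap, 52x55x28 mm; origin at the centre of its underside
- cap_b: bystander, leave alone: mushroom cap, 58x52x31 mm; origin at the centre of its underside
- cap_c: bystander, leave alone: mushroom cap, 45x49x20 mm; origin at the centre of its underside
- felt_pen: bystander, leave alone: felt marker, 132 mm long, 19 mm thick, lying behind the press; origin at the centre of its underside
- tape_ring: bystander, leave alone: roll of tape lying flat, 104 mm across, 25 mm high; origin at the centre of its underside

How it is judged:
On the way:
1. the board is home and square against the fence, before the bar touches it (x of panel_center in the frame of press above 0.0145 m and y of panel_center in the frame of press between -0.02 and 0.02 m and angle between the x axis of panel_center and the x axis of press, either way round below 0.035 rad and contact force between press_bar and panel below 1 N), for 0.2 s.
At the end, for the whole second after the job is handed in: The board is still home (its centre within 3.5 mm of touching the fence, within 20 mm of the middle, square to 2 degrees), pressed by the bar with 38 to 88 N in all, and the bar is level to 0.012 rad (one end at most 2.5 mm lower than the other at the screws); at rest (x of panel_center in the frame of press above 0.0145 m and y of panel_center in the frame of press between -0.02 and 0.02 m and angle between the x axis of panel_center and the x axis of press, either way round below 0.035 rad and contact force between press_bar and panel between 38 and 88 N and angle between press_bar's own z axis and vertical below 0.012 rad and linear speed of panel below 0.01 m/s).
It fails at once if the bar is racked: slanted by more than 0.03 rad (one end over 6.3 mm lower than the other at the screws) (angle between press_bar's own z axis and vertical above 0.03 rad).
It fails at once if the board is crushed: the bar presses on it with more than 110 N (contact force between press_bar and panel above 110 N).
It fails at once if the robot pushes on the board with more than 25 N (contact force between the arm and panel above 25 N).
It fails at once if the fingers push on the board with more than 25 N (contact force between the fingers and panel above 25 N).
It fails at once if a bystander is moved by more than 25 mm (distance of any of cap_a, cap_b, cap_c, felt_pen, tape_ring from where it was at the start of the episode above 0.025 m).
It also fails if it takes over 72 s, if anything falls off the work surface, if the arm or the gripper's body presses on something with over 40 N, if the wrist force passes 120 N, or if a joint passes its speed limit or range.

## Working session

There is one attempt and no reset: what is moved stays moved. The work goes in short steps, Python scripts to look and compute and a tool call to move; the robot and the scene stay as the last step left them, time stands still between calls to the robot, and variables do not carry over. Pictures are saved under pics/ and viewed, about 8 in all and at most 12, crops included, and the job is handed in when it is done.

Besides the shell and the picture viewer there is one more tool, called after ">>>" in YAML: its name, and indented under it one key for each argument. carry_out: Moves the arm, as the interface text tells. Its arguments: {"type":"object","properties":{"series":{"type":"array","items":{"type":"array"}},"fingers":{"type":"number"},"squeeze":{"type":"number"}},"required":["series"]}

```bash
mkdir -p pics; cat > h.py <<'E'
import numpy as np, cv2
from rig import manip
def ray(im,uv):
    K=im["K"];u=np.array(uv,float)
    d=np.array([(u[0]-K[0][2])/K[0][0],(u[1]-K[1][2])/K[1][1]])
    s=d.copy()
    for _ in range(20): s=d/(1+im["k1"]*(s@s))
    R=cv2.Rodrigues(np.array(im["rvec"],float))[0]
    return -R.T@np.array(im["tvec"],float).ravel(), R.T@np.array([s[0],s[1],1])
def onz(im,uv,z):
    o,d=ray(im,uv); return o+d*(z-o[2])/d[2]
def proj(im,p):
    R=cv2.Rodrigues(np.array(im["rvec"],float))[0]
    c=R@np.array(p,float)+np.array(im["tvec"],float).ravel(); s=c[:2]/c[2]; s=s*(1+im["k1"]*(s@s))
    K=np.array(im["K"]); return np.array([K[0,0]*s[0]+K[0,2],K[1,1]*s[1]+K[1,2]])
E
python3 - <<'E'
from h import *
import pickle
for n in("top","side"):
    im=manip.get_image(n); pickle.dump(im,open(n+".pkl","wb"))
    cv2.imwrite(f"pics/{n}0.png",cv2.resize(im["frame"],(800,600),interpolation=cv2.INTER_CUBIC))
    print(n,ray(im,(256,192)),im["k1"])
s=manip.get_state();print(s)
E
```

```text
top (array([ 0.37393333, -0.07761065,  0.95432064]), array([ 0.21222056,  0.01026353, -0.97723634])) 0.03540565223311668
side (array([ 0.14776746, -0.73202906,  0.79402395]), array([ 0.36697746,  0.64858748, -0.66698713])) 0.02172211907461907
{'clock': 0.1, 'qpos': array([ 1.19200586e+00,  2.76526270e-01,  1.50599868e+00,  4.58168846e-06,
        1.36068102e+00, -1.20989693e-01]), 'qd': array([ 3.05276305e-04, -6.72093558e-04, -2.34036254e-03, -1.89207250e-04,
        4.55250222e-04,  1.61475889e-05]), 'effort': array([ 1.66135160e-03, -4.17700839e+01, -2.46402651e+01,  1.11639542e-04,
        5.82623339e-03, -2.38063052e-05]), 'position': array([0.14642555, 0.55556829, 0.23053246]), 'ee_rot': array([ 4.09693763e-04,  7.92134688e-01,  6.10345791e-01, -6.94877203e-04]), 'contact_force': array([-1.13811873, -0.58407291, -0.26002968]), 'moment': array([ 0.00437113,  0.07205234, -0.01701799]), 'width': 0.08548221776245823}
```

View pics/top0.png

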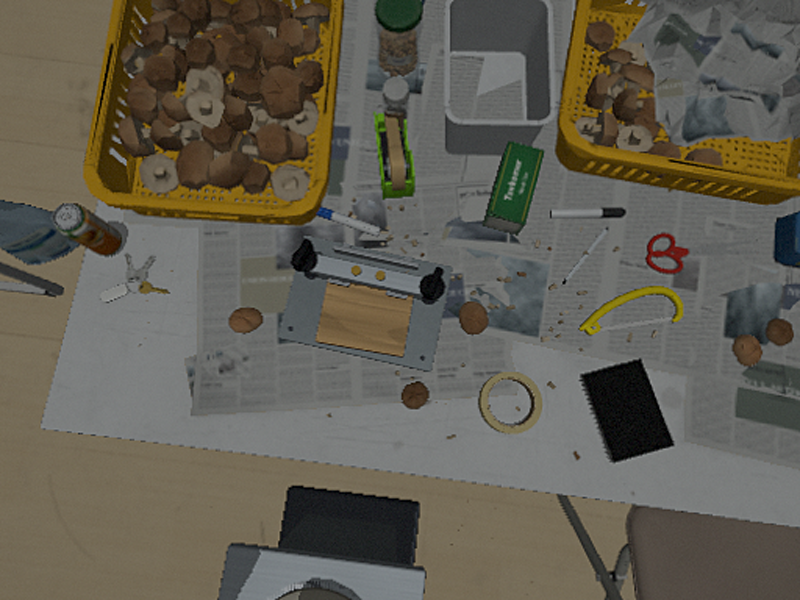

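View pics/side0.png

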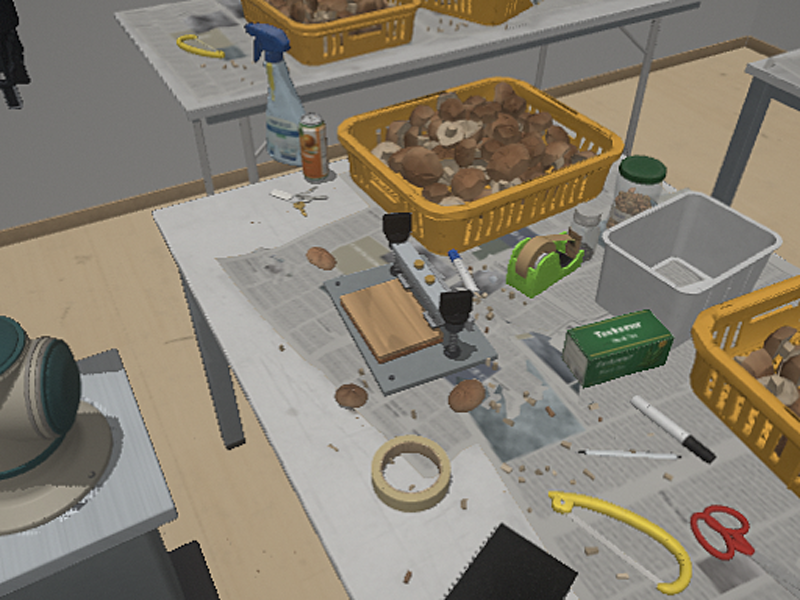

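The top view shows the press around (365,305) in the 800x600 picture. The board is at (363,318), the knobs at (304,256) and (432,284), the caps at (245,320), (414,395) and (473,317), and the tape at (510,403). Next I'll measure them.

```bash
python3 - <<'E'
from h import *
import pickle
T=pickle.load(open("top.pkl","rb"));S=pickle.load(open("side.pkl","rb"))
def big(m):
    c=max(cv2.findContours(m,0,2)[0],key=cv2.contourArea);return c
# board by colour
for n,im,roi in(("top",T,(195,170,275,235)),("side",S,(210,165,290,240))):
    x0,y0,x1,y1=roi;f=im["frame"][y0:y1,x0:x1];h=cv2.cvtColor(f,40)
    m=((h[...,0]>8)&(h[...,0]<22)&(h[...,1]>70)).astype(np.uint8)
    m=cv2.morphologyEx(m,2,np.ones((3,3)));c=big(m)+[x0,y0]
    b=cv2.boxPoints(cv2.minAreaRect(c));print(n,"board",b.round(1).tolist())
    if n=="top":print([onz(im,p,.032).round(4).tolist() for p in b])
    a=cv2.approxPolyDP(c,4,True)[:,0];print(a.tolist())
    print([onz(im,p,.032).round(4).tolist() for p in a])
    for k,(kx,ky) in {"top":{"L":(304,256),"R":(432,284)},"side":{"L":(398,228),"R":(456,306)}}[n].items():
        kx=int(kx/1.5625);ky=int(ky/1.5625);f=im["frame"][ky-14:ky+14,kx-14:kx+14].max(2)
        m=(f<45).astype(np.uint8);c=big(m)+[kx-14,ky-14];r=cv2.minAreaRect(c);print(n,k,r)
ct=T["frame"][145:245,170:300];cs=S["frame"][125:255,190:320]
cv2.imwrite("pics/ct.png",cv2.resize(ct,None,fx=6,fy=6,interpolation=2));cv2.imwrite("pics/cs.png",cv2.resize(cs,(600,600),interpolation=2))
E
```

```text
top board [[201.1999969482422, 218.5], [208.1999969482422, 177.89999389648438], [264.3999938964844, 187.60000610351562], [257.5, 228.1999969482422]]
[[0.4861, 0.0656, 0.032], [0.5967, 0.0637, 0.032], [0.589, -0.0888, 0.032], [0.4791, -0.0833, 0.032]]
[[209, 181], [202, 218], [257, 227], [263, 189]]
[[0.5885, 0.0604, 0.032], [0.4876, 0.0638, 0.032], [0.482, -0.0818, 0.032], [0.5847, -0.0854, 0.032]]
top L ((193.9873046875, 164.8223419189453), (23.582773208618164, 16.386821746826172), 85.91438293457031)
top R ((276.3414611816406, 182.57318115234375), (22.417600631713867, 15.349983215332031), 83.6598129272461)
side board [[215.39999389648438, 190.60000610351562], [253.39999389648438, 166.5], [285.0, 216.10000610351562], [247.0, 240.3000030517578]]
[[255, 179], [218, 189], [242, 232], [283, 215]]
[[0.5894, 0.0543, 0.032], [0.4886, 0.065, 0.032], [0.4724, -0.0951, 0.032], [0.5833, -0.0935, 0.032]]
side L ((253.5, 146.5), (21.0, 17.0), 90.0)
side R ((291.84429931640625, 196.78689575195312), (21.094829559326172, 21.819114685058594), 84.80557250976562)
```

View pics/ct.png

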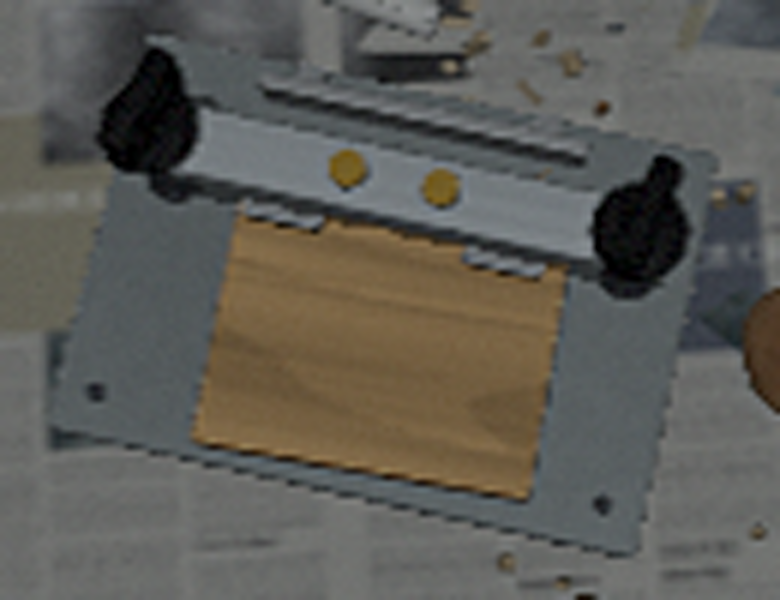

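View pics/cs.png

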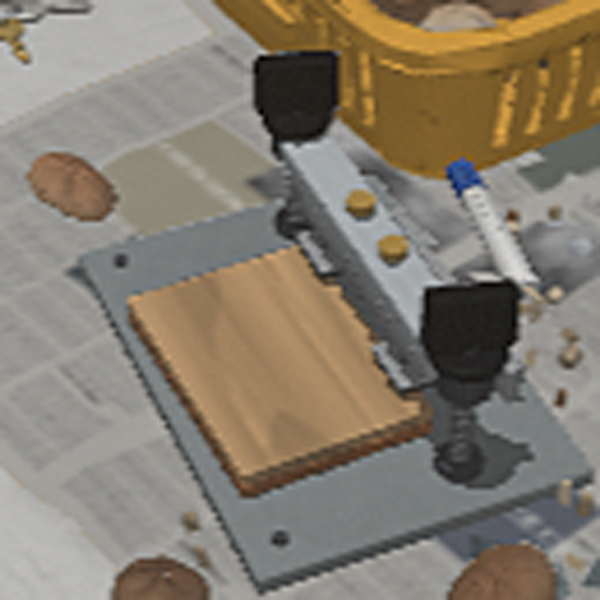

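The crops show the base corners, the board corners and the knobs clearly. Grip bars point roughly along press x. The caps and pen are clear of the press.

```bash
python3 - <<'E'
from h import *
import pickle
T=pickle.load(open("top.pkl","rb"));S=pickle.load(open("side.pkl","rb"))
t=lambda p:(p[0]/6+170-.4,p[1]/6+145-.4)
s=lambda p:(p[0]/4.615+190-.4,p[1]/4.615+125-.4)
C=np.array([onz(T,t(p),.014) for p in[(152,38),(715,155),(635,553),(52,432)]])
Cs=np.array([onz(S,s(p),.014) for p in[(592,478),(262,580),(82,260)]])  # BR FR FL
print(C.round(4).tolist(),Cs.round(4).tolist())
print("sizes",[np.linalg.norm(C[i]-C[i-1]).round(4) for i in range(4)])
ctr=C.mean(0);ax=(C[0]+C[1]-C[2]-C[3]);th=np.arctan2(ax[1],ax[0]);ay=C[0]+C[3]-C[1]-C[2];th2=np.arctan2(-ay[0],ay[1])
print("press",ctr,np.degrees(th),np.degrees(th2), "side ctr",(Cs[0]+Cs[2])/2)
B=np.array([onz(T,t(p),.032) for p in[(240,205),(567,263),(527,497),(195,440)]])
Bs=np.array([onz(S,s(p),.032) for p in[(430,408),(243,478),(130,303)]])
print("board",B.round(4).tolist(),Bs.round(4).tolist())
e=B[3]-B[2];yaw=np.arctan2(-e[0],e[1]);es=Bs[2]-Bs[1]
print("board yaw",np.degrees(yaw),np.degrees(np.arctan2(-es[0],es[1])),"front mid",(B[3]+B[2])/2,(Bs[2]+Bs[1])/2)
th=(th+th2)/2;R=np.array([[np.cos(th),-np.sin(th)],[np.sin(th),np.cos(th)]])
for n,y in(("L",.105),("R",-.105)):
    k=ctr[:2]+R@[.03,y];print(n,k.round(4))
    for z in(.09,.1,.12,.135,.15,.16):
        a=proj(T,[*k,z]);b=proj(S,[*k,z]);print(z,((a+.4-[170,145])*6).round(),((b+.4-[190,125])*4.615).round())
E
```

```text
[[0.6727, 0.1144, 0.014], [0.6495, -0.1497, 0.014], [0.4645, -0.1333, 0.014], [0.4858, 0.1297, 0.014]] [[0.6426, -0.1558, 0.014], [0.4625, -0.1343, 0.014], [0.486, 0.1262, 0.014]]
sizes [np.float64(0.1876), np.float64(0.2651), np.float64(0.1857), np.float64(0.2638)]
press [ 0.5681268  -0.00971395  0.014     ] -4.870584124237974 -4.826430957295752 side ctr [ 0.56433261 -0.01480429  0.014     ]
board [[0.5948, 0.0597, 0.032], [0.5866, -0.0882, 0.032], [0.481, -0.0831, 0.032], [0.4878, 0.0635, 0.032]] [[0.5864, -0.0875, 0.032], [0.4785, -0.0848, 0.032], [0.486, 0.061, 0.032]]
board yaw -2.667010656618223 -2.9593965035346614 front mid [ 0.48440872 -0.00976574  0.032     ] [ 0.48224725 -0.01190702  0.032     ]
L [0.6069 0.0924]
0.09 [152. 134.] [297. 123.]
0.1 [148. 127.] [297. 109.]
0.12 [141. 113.] [297.  79.]
0.135 [135. 102.] [297.  57.]
0.15 [129.  91.] [297.  34.]
0.16 [124.  83.] [297.  18.]
R [ 0.5891 -0.1169]
0.09 [641. 235.] [472. 358.]
0.1 [643. 229.] [473. 343.]
0.12 [647. 217.] [475. 313.]
0.135 [650. 208.] [477. 289.]
0.15 [652. 198.] [479. 266.]
0.16 [654. 192.] [480. 249.]
```

>>> carry_out:
  series:
    - [[0,0,0],-5]
    - [[0,0,0],-5]
    - [[-27,18,0],0]
    - [[-27,18,0],0]
    - [[-27,18,0],0]
    - [[-27,18,0],0]
    - [[-27,18,0],0]
    - [[-27,18,0],0]
    - [[-27,18,0],0]
    - [[-27,18,0],0]
  fingers: 0
  squeeze: 60

```text
clock: 0.93
position: [0.2743, 0.3245, 0.2248]
ee_rot: [0.0, 0.729, 0.685, -0.004]
contact_force: [0.5, 1.2, -0.0]
width: 0.0002
```

>>> carry_out:
  series:
    - [[-27,18,0],0]
    - [[-27,18,0],0]
    - [[-27,18,0],0]
    - [[-27,18,0],0]
    - [[-27,18,0],0]
    - [[-27,18,0],0]
    - [[-27,18,0],0]
    - [[-27,18,0],0]
    - [[-27,18,0],0]
    - [[0,0,0],0]

```text
clock: 1.77
position: [0.4255, 0.0528, 0.2236]
ee_rot: [0.001, 0.73, 0.683, -0.006]
contact_force: [0.3, 0.7, 0.1]
width: -0.0001
```

```bash
cat >> h.py <<'E'
C0=np.array([.567,-.011]);TH=np.radians(-4.85)
def yaw():
    w,x,y,z=manip.get_state()["ee_rot"];return np.arctan2(2*(x*y+w*z),1-2*(y*y+z*z))
def pw(px,py): return C0+np.array([px*np.cos(TH)-py*np.sin(TH),px*np.sin(TH)+py*np.cos(TH)])
def to(px,py,z,knob=None):
    "tool-frame shift (mm) to press xy and world z; turn (deg) to grip a knob at this angle"
    s=manip.get_state();w,x,y,q=s["ee_rot"]
    from scipy.spatial.transform import Rotation as Ro
    Rm=Ro.from_quat([x,y,q,w]).as_matrix()
    d=np.array([*pw(px,py),z])-s["position"];a=yaw()
    P=s["position"][:2]-C0;c,n=np.cos(TH),np.sin(TH)
    print("t%.2f press"%s["clock"],np.round([c*P[0]+n*P[1],-n*P[0]+c*P[1],s["position"][2]],4),"rel yaw(knob deg) %.2f"%np.degrees(TH+np.pi/2-a),"tilt %.2f"%np.degrees(np.arccos(-Rm[2,2])),"F",s["contact_force"].round(1),"M",s["moment"].round(3),"w %.4f"%s["width"],"q6 %.2f"%s["qpos"][5],"eff",s["effort"].round(2))
    print(" shift mm",(Rm.T@d*1000).round(1),"" if knob is None else "turn %.2f"%(knob-np.degrees(TH+np.pi/2-a)))
E
python3 -c "
from h import *
to(-.115,-.005,.02,0)"
```

```text
t1.77 press [-0.1464  0.0517  0.2236] rel yaw(knob deg) -1.07 tilt 0.68 F [0.3 0.7 0.1] M [ 0.003 -0.03  -0.015] w -0.0001 q6 -1.53 eff [ -0.72 -27.29 -23.45  -0.3    0.08  -0.38]
 shift mm [-55.2  31.5 203.9] turn 1.07
```

>>> carry_out:
  series:
    - [[-20,11,10],1]
    - [[-20,11,20],0]
    - [[-16,9.5,34],0]
    - [[0,0,34],0]
    - [[0,0,34],0]
    - [[0,0,34],0]
    - [[0,0,20],0]
    - [[0,0,0],0]

```text
clock: 2.43
position: [0.4555, -0.0102, 0.0327]
ee_rot: [0.003, 0.739, 0.674, -0.002]
contact_force: [-0.2, -0.4, -0.7]
width: 0.0
```

```bash
python3 -c "
from h import *
to(-.115,-.005,.02,0)"
```

```text
t2.43 press [-0.1111 -0.0087  0.0327] rel yaw(knob deg) 0.39 tilt 0.46 F [-0.2 -0.4 -0.7] M [ 0.034  0.018 -0.001] w 0.0000 q6 -1.64 eff [ -0.32 -34.41 -16.49  -0.05  -0.58  -0.  ]
 shift mm [ 3.7 -3.9 12.7] turn -0.39
```

>>> carry_out:
  series:
    - [[4,0,12],-0.4]
    - [[0,0,0],0]
    - [[0,6,0],0]
    - [[0,6,0],0]
    - [[0,5,0],0]
    - [[0,5,0],0]
    - [[0,5,0],0]
    - [[0,5,0],0]
    - [[0,5,0],0]
    - [[0,0,0],0]

```text
clock: 3.27
position: [0.499, -0.0086, 0.0261]
ee_rot: [0.005, 0.736, 0.677, -0.001]
contact_force: [0.4, 0.6, -0.5]
width: 0.0001
```

```bash
python3 -c "
from h import *
to(-.048,-.005,.02,0)"
```

```text
t3.27 press [-0.068  -0.0034  0.0261] rel yaw(knob deg) -0.08 tilt 0.60 F [ 0.4  0.6 -0.5] M [-0.028  0.063 -0.005] w 0.0001 q6 -1.63 eff [ 3.000e-02 -3.898e+01 -1.629e+01 -2.000e-02 -2.000e-02  0.000e+00]
 shift mm [-1.6 20.   6.3] turn 0.08
```

>>> carry_out:
  series:
    - [[-1.5,3,5],0]
    - [[0,4,0],0]
    - [[0,4,0],0]
    - [[0,3,0],0]
    - [[0,2,0],0]
    - [[0,0,0],0]

```text
clock: 3.77
position: [0.5142, -0.0116, 0.0202]
ee_rot: [0.003, 0.736, 0.677, -0.002]
contact_force: [-0.9, 0.5, 0.5]
width: 0.0001
```

```bash
python3 - <<'E'
from h import *
to(-.048,-.005,.02,0)
im=manip.get_image("top");cv2.imwrite("pics/t2.png",cv2.resize(im["frame"][145:245,170:300],None,fx=6,fy=6,interpolation=2))
E
```

```text
t3.77 press [-0.0526 -0.0051  0.0202] rel yaw(knob deg) -0.07 tilt 0.45 F [-0.9  0.5  0.5] M [0.07  0.13  0.016] w 0.0001 q6 -1.63 eff [-1.200e-01 -4.028e+01 -1.690e+01 -4.000e-02 -3.500e-01  1.000e-02]
 shift mm [0.1 4.6 0.3] turn 0.07
```

View pics/t2.png

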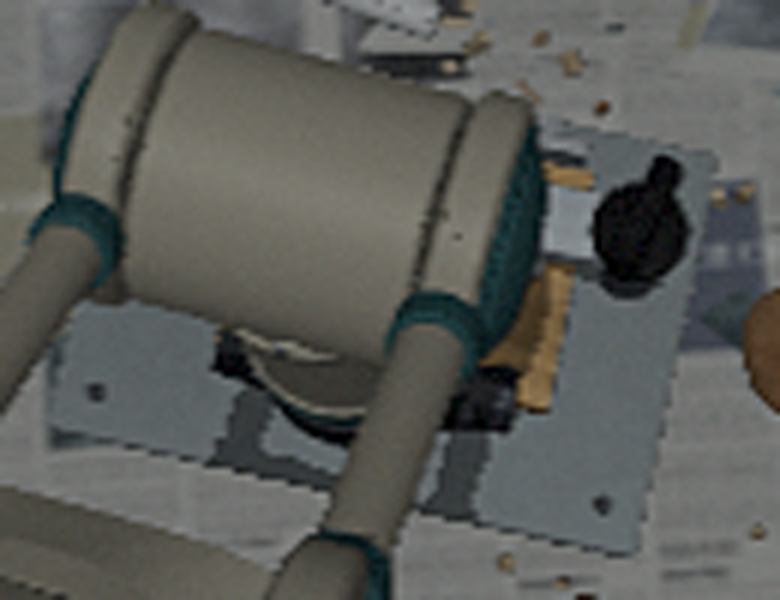

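The view shows the board well in, with its front right corner at (548,412) and its far edge near the fence strip at (570,175). I'll keep nudging until the force rises.

>>> carry_out:
  series:
    - [[0,2,0],0]
    - [[0,2,0],0]
    - [[0,1.5,0],0]
    - [[0,1,0],0]

```text
clock: 4.15
position: [0.5187, -0.0118, 0.0201]
ee_rot: [0.002, 0.736, 0.677, -0.004]
contact_force: [-5.0, -0.4, 3.1]
width: 0.0001
```

>>> carry_out:
  series:
    - [[0,1.5,0],0]
    - [[0,1.5,0],0]

```text
clock: 4.32
position: [0.5187, -0.0117, 0.0199]
ee_rot: [-0.001, 0.736, 0.677, -0.006]
contact_force: [-5.4, -0.7, 2.9]
width: -0.0001
```

```bash
python3 - <<'E'
from h import *
to(-.048,-.005,.02,0)
E
```

```text
t4.32 press [-0.0481 -0.0048  0.0199] rel yaw(knob deg) -0.11 tilt 0.66 F [-5.4 -0.7  2.9] M [ 0.074  0.777 -0.004] w -0.0001 q6 -1.63 eff [-9.000e-02 -3.998e+01 -1.884e+01  1.000e-01 -1.750e+00  1.000e-02]
 shift mm [-0.2  0.1 -0.1] turn 0.11
```

It stopped at the fence as predicted. One firmer nudge, then I'll retreat and check.

>>> carry_out:
  series:
    - [[0,3,0],0]
    - [[0,3,0],0]

```text
clock: 4.48
position: [0.5188, -0.0114, 0.0194]
ee_rot: [-0.005, 0.736, 0.677, -0.01]
contact_force: [-7.2, -0.0, 6.2]
width: 0.0001
```

>>> carry_out:
  series:
    - [[0,-10,0],0]
    - [[0,-20,0],0]
    - [[0,-30,-5],0]
    - [[0,-30,-20],0]
    - [[0,-20,-35],0]
    - [[0,-20,-40],0]
    - [[0,0,-40],0]
    - [[0,0,-20],0]
  fingers: 70

```text
clock: 5.15
position: [0.3899, 0.0003, 0.1786]
ee_rot: [-0.002, 0.736, 0.677, -0.007]
contact_force: [1.0, -0.1, 0.2]
width: 0.0702
```

```bash
python3 - <<'E'
from h import *
to(.03,-.105,.19,0)
for n,x0,y0 in(("top",170,145),("side",190,125)):
    im=manip.get_image(n)
    f=im["frame"][y0:y0+110,x0:x0+130];cv2.imwrite(f"pics/{n}3.png",f)
    if n=="top":a=cv2.resize(f,None,fx=5,fy=5,interpolation=2)
    else:b=cv2.resize(f,None,fx=5,fy=5,interpolation=2)
cv2.imwrite("pics/b3.png",cv2.resize(np.hstack([a,b]),(800,338)))
cv2.imwrite("pics/a3.png",a)
E
```

```text
t5.15 press [-0.1774 -0.0037  0.1786] rel yaw(knob deg) -0.09 tilt 0.83 F [ 1.  -0.1  0.2] M [-0.043 -0.048 -0.002] w 0.0702 q6 -1.65 eff [  0.33 -24.87 -19.36  -0.04   0.41  -0.  ]
 shift mm [-101.7  207.1  -13.3] turn 0.09
```

View pics/a3.png

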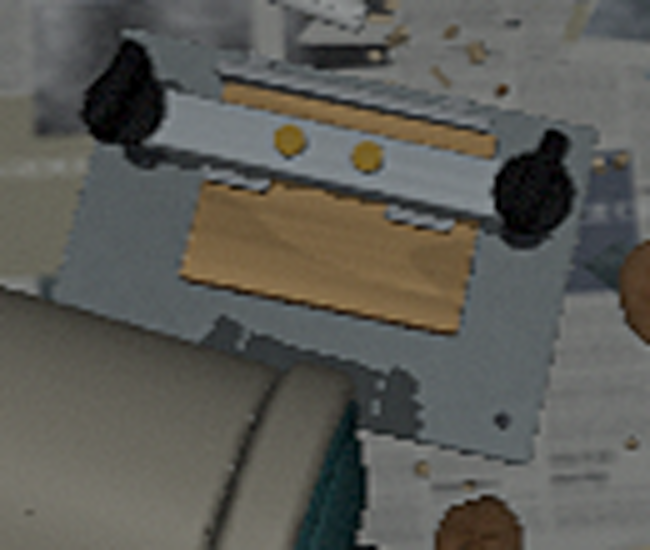

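The board sits flush and square: its far edge, (225,90) to (495,150), follows the fence strip. Now the right knob.

>>> carry_out:
  series:
    - [[-14.5,30,-3],0]
    - [[-14.5,30,-3],0]
    - [[-14.5,30,-3],0]
    - [[-14.5,30,-2],0]
    - [[-14.5,30,-2],0]
    - [[-14.5,30,0],0]
    - [[-14.5,30,0],0]
    - [[0,0,0],0]

```text
clock: 5.92
position: [0.5997, -0.123, 0.182]
ee_rot: [0.002, 0.735, 0.678, -0.004]
contact_force: [0.7, 0.7, 0.2]
width: 0.07
```

```bash
python3 - <<'E'
from h import *
to(.03,-.105,.107,0)
E
```

```text
t5.92 press [ 0.0421 -0.1088  0.182 ] rel yaw(knob deg) -0.20 tilt 0.45 F [0.7 0.7 0.2] M [ 0.002 -0.01  -0.001] w 0.0700 q6 -1.80 eff [ -0.17 -45.55 -23.85  -0.05   0.12  -0.08]
 shift mm [  4.4 -11.9  75. ] turn 0.20
```

>>> carry_out:
  series:
    - [[4,-11,0],0.2]
    - [[0,0,0],0]
    - [[0,0,20],0]
    - [[0,0,20],0]
    - [[0,0,18],0]
    - [[0,0,10],0]
    - [[0,0,0],0]
  fingers: 50

```text
clock: 6.5
position: [0.5814, -0.1146, 0.1063]
ee_rot: [-0.001, 0.736, 0.677, -0.005]
contact_force: [0.4, 0.0, -0.2]
width: 0.0499
```

```bash
python3 - <<'E'
from h import *
to(.03,-.105,.107,0)
E
```

```text
t6.50 press [ 0.0231 -0.102   0.1063] rel yaw(knob deg) -0.01 tilt 0.55 F [ 0.4  0.  -0.2] M [ 0.015  0.015 -0.021] w 0.0499 q6 -1.79 eff [-1.900e-01 -4.566e+01 -2.208e+01 -4.000e-02 -2.500e-01 -0.000e+00]
 shift mm [-3.   6.9 -0.7] turn 0.01
```

>>> carry_out:
  series:
    - [[-3,7,-0.5],0]
    - [[0,0,0],0]
    - [[0,0,0],0]
  fingers: 50

```text
clock: 6.75
position: [0.5861, -0.1166, 0.1076]
ee_rot: [-0.002, 0.736, 0.677, -0.005]
contact_force: [0.7, 0.8, -0.7]
width: 0.0501
```

>>> carry_out:
  series:
    - [[0,0,0],0]
    - [[0,0,0],0]
    - [[0,0,0],0]
    - [[0,0,0],0]
  fingers: 0
  squeeze: 80

```text
clock: 7.08
position: [0.5879, -0.115, 0.1111]
ee_rot: [-0.0, 0.737, 0.676, -0.002]
contact_force: [-0.7, -2.3, 2.1]
width: 0.0125
```

```bash
python3 - <<'E'
from h import *
to(.03,-.105,.107,0)
E
```

```text
t7.08 press [ 0.0296 -0.1019  0.1111] rel yaw(knob deg) 0.04 tilt 0.21 F [-0.7 -2.3  2.1] M [-0.194  0.325 -0.241] w 0.0125 q6 -1.79 eff [  1.22 -43.83 -21.07   0.41  -0.53  -0.28]
 shift mm [-3.1  0.4  4.1] turn -0.04
```

>>> carry_out:
  series:
    - [[0,0,0.5],6]
    - [[0,0,0.5],6]
    - [[0,0,0.5],6]
    - [[0,0,0.5],6]
    - [[0,0,0.5],6]

```text
clock: 7.5
position: [0.5872, -0.1147, 0.1092]
ee_rot: [0.0, 0.891, 0.455, -0.002]
contact_force: [0.2, -1.1, -0.8]
width: 0.0124
```

```bash
python3 - <<'E'
from h import *
to(.03,-.105,.107,0)
E
```

```text
t7.50 press [ 0.0289 -0.1016  0.1092] rel yaw(knob deg) 31.05 tilt 0.23 F [ 0.2 -1.1 -0.8] M [ 0.602 -0.138  0.31 ] w 0.0124 q6 -1.25 eff [-2.500e-01 -4.643e+01 -2.174e+01 -4.200e-01  4.000e-02 -7.500e-01]
 shift mm [-2.3  2.7  2.2] turn -31.05
```

>>> carry_out:
  series:
    - [[0,0,0],0]
    - [[0,0,0],0]
    - [[0,0,-20],0]
    - [[0,0,-25],-7]
    - [[0,0,-12],-7]
    - [[0,0,0],-7]
    - [[0,0,0],-7]
    - [[0,0,0],-3]
    - [[25,0,0],0]
    - [[30,0,0],0]
  fingers: 50

```text
clock: 8.33
position: [0.5917, -0.0673, 0.1701]
ee_rot: [0.004, 0.726, 0.687, -0.004]
contact_force: [-0.3, 0.2, 0.2]
width: 0.0499
```

>>> carry_out:
  series:
    - [[30,0,0],0]
    - [[30,0,0],0]
    - [[30,0,0],0]
    - [[30,0,0],0]
    - [[15,0,0],0]
    - [[0,0,0],0]

```text
clock: 8.83
position: [0.5998, 0.0753, 0.1699]
ee_rot: [0.006, 0.721, 0.693, -0.003]
contact_force: [-0.0, 0.2, -0.5]
width: 0.0501
```

```bash
python3 - <<'E'
from h import *
to(.03,.108,.108,0)
E
```

```text
t8.83 press [0.0254 0.0888 0.1699] rel yaw(knob deg) -2.64 tilt 0.81 F [-0.   0.2 -0.5] M [ 0.004  0.014 -0.016] w 0.0501 q6 -1.51 eff [ 7.400e-01 -4.522e+01 -2.341e+01  9.000e-02 -2.000e-02  2.000e-01]
 shift mm [19.8  5.2 61.7] turn 2.64
```

>>> carry_out:
  series:
    - [[19,5,0],2.6]
    - [[0,0,0],0]
    - [[0,0,20],0]
    - [[0,0,22],0]
    - [[0,0,14],0]
    - [[0,0,4],0]
    - [[0,0,0],0]

```text
clock: 9.42
position: [0.6086, 0.088, 0.1105]
ee_rot: [0.011, 0.732, 0.682, -0.003]
contact_force: [0.1, -0.4, -0.3]
width: 0.05
```

```bash
python3 - <<'E'
from h import *
to(.03,.108,.108,0)
E
```

```text
t9.42 press [0.033  0.1021 0.1105] rel yaw(knob deg) -0.81 tilt 1.34 F [ 0.1 -0.4 -0.3] M [ 0.036  0.056 -0.014] w 0.0500 q6 -1.45 eff [ 2.000e-01 -4.681e+01 -2.165e+01 -9.000e-02 -1.500e-01  1.000e-02]
 shift mm [ 6.  -3.   2.3] turn 0.81
```

>>> carry_out:
  series:
    - [[5.5,-3,1],0.8]
    - [[0,0,0],0]
    - [[0,0,0],0]

```text
clock: 9.67
position: [0.6067, 0.092, 0.1109]
ee_rot: [0.012, 0.737, 0.676, -0.002]
contact_force: [-0.0, -0.4, 0.5]
width: 0.0501
```

>>> carry_out:
  series:
    - [[0,0,0],0]
    - [[0,0,0],0]
    - [[0,0,0],0]
    - [[0,0,0],0]
  fingers: 0

```text
clock: 10.0
position: [0.609, 0.0936, 0.1144]
ee_rot: [0.014, 0.737, 0.675, 0.001]
contact_force: [0.4, -1.8, -3.5]
width: 0.0125
```

```bash
python3 - <<'E'
from h import *
to(.03,.108,.108,0)
E
```

```text
t10.00 press [0.033  0.1077 0.1144] rel yaw(knob deg) 0.18 tilt 1.56 F [ 0.4 -1.8 -3.5] M [ 0.05  -0.282 -0.301] w 0.0125 q6 -1.42 eff [  2.31 -48.67 -22.65   0.37   0.32  -0.3 ]
 shift mm [ 0.4 -3.1  6.3] turn -0.18
```

>>> carry_out:
  series:
    - [[0,0,0.7],7]
    - [[0,0,0.7],7]
    - [[0,0,0.7],7]
    - [[0,0,0.7],7]
    - [[0,0,0.7],7]
    - [[0,0,0.7],7]
    - [[0,0,0.7],7]

```text
clock: 10.58
position: [0.6087, 0.0931, 0.1102]
ee_rot: [0.013, 0.954, 0.299, 0.007]
contact_force: [1.1, 0.4, 0.3]
width: 0.0123
```

```bash
python3 - <<'E'
from h import *
to(.03,.108,.108,0)
E
```

```text
t10.58 press [0.0327 0.1072 0.1102] rel yaw(knob deg) 50.31 tilt 1.64 F [1.1 0.4 0.3] M [0.183 0.361 0.334] w 0.0123 q6 -0.55 eff [ -0.51 -47.34 -21.75  -0.19  -0.29  -0.91]
 shift mm [-1.6 -2.4  2.1] turn -50.31
```

>>> carry_out:
  series:
    - [[0,0,0],0]
    - [[0,0,0],0]
    - [[0,0,-20],0]
    - [[0,0,-25],-7]
    - [[0,0,-10],-7]
    - [[0,0,0],-7]
    - [[0,0,0],-7]
    - [[0,0,0],-7]
    - [[0,0,0],-7]
    - [[0,0,0],-7]
  fingers: 50

```text
clock: 11.42
position: [0.6076, 0.0926, 0.1693]
ee_rot: [0.016, 0.734, 0.679, -0.001]
contact_force: [0.7, -0.2, 0.1]
width: 0.0499
```

>>> carry_out:
  series:
    - [[-30,0,0],0]
    - [[-30,0,0],0]
    - [[-30,0,0],4]
    - [[-30,0,0],7]
    - [[-30,13,0],7]
    - [[-22,12,0],7]
    - [[-12,8,0],4]
    - [[0,0,0],0]

```text
clock: 12.08
position: [0.607, -0.1059, 0.1763]
ee_rot: [0.018, 0.878, 0.478, 0.005]
contact_force: [0.5, 0.5, 0.4]
width: 0.0501
```

```bash
python3 - <<'E'
from h import *
to(.030,-.102,.104,31)
E
```

```text
t12.08 press [ 0.0479 -0.0912  0.1763] rel yaw(knob deg) 27.98 tilt 2.15 F [0.5 0.5 0.4] M [0.029 0.019 0.035] w 0.0501 q6 -1.27 eff [ -0.58 -45.38 -23.66  -0.22  -0.15   0.34]
 shift mm [-17.3 -13.3  72. ] turn 3.02
```

>>> carry_out:
  series:
    - [[-17,-13,0],3]
    - [[0,0,0],0]
    - [[0,0,20],0]
    - [[0,0,22],0]
    - [[0,0,20],0]
    - [[0,0,6],0]
    - [[0,0,0],0]

```text
clock: 12.67
position: [0.5902, -0.1127, 0.109]
ee_rot: [0.02, 0.885, 0.465, 0.008]
contact_force: [-0.5, -0.1, 0.3]
width: 0.0498
```

```bash
python3 - <<'E'
from h import *
to(.030,-.102,.104,31)
E
```

```text
t12.67 press [ 0.0317 -0.0994  0.109 ] rel yaw(knob deg) 29.72 tilt 2.41 F [-0.5 -0.1  0.3] M [-0.001  0.066 -0.062] w 0.0498 q6 -1.25 eff [-2.000e-01 -4.467e+01 -2.130e+01 -9.000e-02 -3.300e-01  1.000e-02]
 shift mm [-3.1 -0.4  5. ] turn 1.28
```

>>> carry_out:
  series:
    - [[-3,0,3],1.2]
    - [[0,0,1],0]
    - [[0,0,0],0]

```text
clock: 12.92
position: [0.5897, -0.1141, 0.1065]
ee_rot: [0.02, 0.889, 0.457, 0.009]
contact_force: [0.3, 0.1, -0.3]
width: 0.0499
```

>>> carry_out:
  series:
    - [[0,0,0.5],0]
    - [[0,0,0.5],0]
    - [[0,0,0.5],0]
    - [[0,0,0],0]
  fingers: 0

```text
clock: 13.25
position: [0.5907, -0.1161, 0.1079]
ee_rot: [0.023, 0.889, 0.458, 0.009]
contact_force: [-2.2, 0.0, -0.6]
width: 0.0124
```

```bash
python3 - <<'E'
from h import *
to(.030,-.102,.104,31)
E
```

```text
t13.25 press [ 0.0325 -0.1027  0.1079] rel yaw(knob deg) 30.65 tilt 2.82 F [-2.2  0.  -0.6] M [ 0.293  0.201 -0.175] w 0.0124 q6 -1.24 eff [  0.6  -44.98 -22.7   -0.29  -0.92  -0.21]
 shift mm [-0.7 -2.7  3.8] turn 0.35
```

>>> carry_out:
  series:
    - [[0,0,0.6],7]
    - [[0,0,0.6],7]
    - [[0,0,0.6],7]
    - [[0,0,0.6],7]

```text
clock: 13.58
position: [0.5887, -0.1169, 0.1055]
ee_rot: [0.02, 0.974, 0.223, 0.013]
contact_force: [0.1, -0.7, 2.4]
width: 0.0124
```

```bash
python3 - <<'E'
from h import *
to(.030,-.102,.104,31)
E
```

```text
t13.58 press [ 0.0305 -0.1037  0.1055] rel yaw(knob deg) 59.31 tilt 2.70 F [ 0.1 -0.7  2.4] M [0.018 0.507 0.328] w 0.0124 q6 -0.74 eff [-1.000e-02 -4.453e+01 -2.112e+01  2.700e-01 -5.700e-01 -9.000e-01]
 shift mm [ 0.4 -1.8  1.4] turn -28.31
```

>>> carry_out:
  series:
    - [[0,0,0.6],7]
    - [[0,0,0.6],7]
    - [[0,0,0.6],7]

```text
clock: 13.83
position: [0.5877, -0.1171, 0.1045]
ee_rot: [0.017, 0.999, 0.038, 0.015]
contact_force: [0.4, 0.8, 1.8]
width: 0.0124
```

```bash
python3 - <<'E'
from h import *
to(.030,-.102,.104,31)
E
```

```text
t13.83 press [ 0.0296 -0.104   0.1045] rel yaw(knob deg) 80.76 tilt 2.63 F [0.4 0.8 1.8] M [0.065 0.857 0.377] w 0.0124 q6 -0.36 eff [ -0.36 -44.88 -21.23   0.29  -0.86  -0.83]
 shift mm [ 0.7 -1.9  0.5] turn -49.76
```

>>> carry_out:
  series:
    - [[0,0,0],0]
    - [[0,0,0],0]
    - [[0,0,-20],0]
    - [[0,0,-25],-7]
    - [[0,0,-15],-7]
    - [[0,0,0],-7]
    - [[0,0,0],-7]
    - [[0,0,0],-2]
    - [[0,0,0],0]
  fingers: 50

```text
clock: 14.58
position: [0.587, -0.1141, 0.1684]
ee_rot: [0.02, 0.95, 0.31, 0.012]
contact_force: [-0.7, -0.1, -0.3]
width: 0.05
```

```bash
python3 - <<'E'
from h import *
to(.031,.107,.165,50.3)
E
```

```text
t14.58 press [ 0.0287 -0.1011  0.1684] rel yaw(knob deg) 49.00 tilt 2.69 F [-0.7 -0.1 -0.3] M [ 0.005  0.032 -0.029] w 0.0500 q6 -0.92 eff [  0.   -43.78 -23.48  -0.11  -0.24  -0.24]
 shift mm [ 138.2 -155.6   -2.5] turn 1.30
```

>>> carry_out:
  series:
    - [[20,-22,0],0]
    - [[20,-22,0],0.5]
    - [[20,-22,0],0.5]
    - [[20,-22,0],0.5]
    - [[20,-22,0],0.5]
    - [[20,-22,0],0.5]
    - [[15,-17,0],0.5]
    - [[0,0,0],0]

```text
clock: 15.25
position: [0.6142, 0.0914, 0.1624]
ee_rot: [0.02, 0.959, 0.283, 0.014]
contact_force: [0.1, -0.9, -0.2]
width: 0.0501
```

```bash
python3 - <<'E'
from h import *
to(.031,.107,.107,50.3)
E
```

```text
t15.25 press [0.0384 0.1061 0.1624] rel yaw(knob deg) 52.21 tilt 2.81 F [ 0.1 -0.9 -0.2] M [-0.038 -0.024 -0.017] w 0.0501 q6 -0.51 eff [ 6.300e-01 -4.604e+01 -2.347e+01 -4.000e-02 -2.000e-01  2.800e-01]
 shift mm [-6.1 -7.8 55. ] turn -1.91
```

>>> carry_out:
  series:
    - [[-6,-7,0],-1.9]
    - [[0,0,0],0]
    - [[0,0,20],0]
    - [[0,0,20],0]
    - [[0,0,10],0]
    - [[0,0,3],0]
    - [[0,0,0],0]

```text
clock: 15.83
position: [0.6096, 0.0905, 0.1083]
ee_rot: [0.022, 0.953, 0.301, 0.015]
contact_force: [0.4, 0.1, 0.2]
width: 0.0497
```

```bash
python3 - <<'E'
from h import *
to(.031,.107,.107,50.3)
E
```

```text
t15.83 press [0.0339 0.1047 0.1083] rel yaw(knob deg) 50.11 tilt 3.09 F [0.4 0.1 0.2] M [ 0.03   0.032 -0.01 ] w 0.0497 q6 -0.54 eff [  0.11 -46.3  -21.64  -0.17  -0.3    0.  ]
 shift mm [-0.8 -3.6  1.1] turn 0.19
```

>>> carry_out:
  series:
    - [[-0.8,-3.5,2],0]
    - [[0,0,0],0]

```text
clock: 16.0
position: [0.6075, 0.092, 0.1067]
ee_rot: [0.022, 0.954, 0.3, 0.016]
contact_force: [-0.2, 0.3, -0.1]
width: 0.0499
```

>>> carry_out:
  series:
    - [[0,0,0.5],0]
    - [[0,0,0.5],0]
    - [[0,0,0.5],0]
    - [[0,0,0],0]
    - [[0,0,0.6],7]
    - [[0,0,0.6],7]
    - [[0,0,0.6],7]
  fingers: 0

```text
clock: 16.58
position: [0.609, 0.092, 0.1058]
ee_rot: [0.02, 0.993, 0.117, 0.021]
contact_force: [3.0, 2.1, -0.2]
width: 0.0125
```

```bash
python3 - <<'E'
from h import *
to(.031,.107,.107,50.3)
E
```

```text
t16.58 press [0.0331 0.1062 0.1058] rel yaw(knob deg) 71.64 tilt 3.33 F [ 3.   2.1 -0.2] M [-0.416  0.828  0.37 ] w 0.0125 q6 -0.16 eff [-1.430e+00 -4.773e+01 -2.147e+01  3.000e-02 -6.100e-01 -8.200e-01]
 shift mm [-1.7 -1.3 -1.3] turn -21.34
```

>>> carry_out:
  series:
    - [[0,0,0.6],7]
    - [[0,0,0.6],7]

```text
clock: 16.75
position: [0.6085, 0.0921, 0.1046]
ee_rot: [0.018, 1.0, -0.007, 0.023]
contact_force: [3.5, 0.9, -0.4]
width: 0.0125
```

```bash
python3 - <<'E'
from h import *
to(.031,.107,.107,50.3)
E
```

```text
t16.75 press [0.0326 0.1063 0.1046] rel yaw(knob deg) 85.96 tilt 3.30 F [ 3.5  0.9 -0.4] M [-0.334  1.095  0.477] w 0.0125 q6 0.10 eff [-1.340e+00 -4.810e+01 -2.124e+01  1.000e-02 -7.100e-01 -7.500e-01]
 shift mm [-1.4 -0.8 -2.5] turn -35.66
```

>>> carry_out:
  series:
    - [[0,0,0.6],7]
    - [[0,0,0.6],7]

```text
clock: 16.92
position: [0.6083, 0.0926, 0.1032]
ee_rot: [0.015, 0.991, -0.132, 0.024]
contact_force: [3.1, 1.2, 0.1]
width: 0.0128
```

```bash
python3 - <<'E'
from h import *
to(.031,.107,.107,50.3)
E
```

```text
t16.92 press [0.0324 0.1067 0.1032] rel yaw(knob deg) 100.32 tilt 3.24 F [3.1 1.2 0.1] M [0.07  1.    0.432] w 0.0128 q6 0.35 eff [ -0.92 -48.4  -21.04  -0.24  -0.55  -0.73]
 shift mm [-1.2  0.  -3.8] turn -50.02
```

>>> carry_out:
  series:
    - [[0,0,0],0]
    - [[0,0,0],0]
    - [[0,0,-20],0]
    - [[0,0,-25],-7]
    - [[0,0,-15],-7]
    - [[0,0,0],-5]
    - [[0,0,0],0]
  fingers: 50

```text
clock: 17.5
position: [0.6044, 0.0944, 0.1654]
ee_rot: [0.02, 0.999, 0.047, 0.019]
contact_force: [0.2, -0.1, -0.1]
width: 0.0499
```

```bash
python3 - <<'E'
from h import *
to(.031,-.103,.16,80.8)
E
```

```text
t17.50 press [0.0284 0.1082 0.1654] rel yaw(knob deg) 79.73 tilt 3.16 F [ 0.2 -0.1 -0.1] M [ 0.023  0.043 -0.   ] w 0.0499 q6 -0.01 eff [ 4.000e-02 -4.593e+01 -2.406e+01 -2.100e-01 -2.500e-01 -5.600e-01]
 shift mm [-35.3 208.   12.7] turn 1.07
```

>>> carry_out:
  series:
    - [[-5,29,1],0]
    - [[-5,29,1],0]
    - [[-5,29,1],0]
    - [[-5,29,1],0]
    - [[-5,29,1],0]
    - [[-5,29,1],0]
    - [[-5,25,1],0]
    - [[0,0,0],0]

```text
clock: 18.17
position: [0.5868, -0.1133, 0.1646]
ee_rot: [0.02, 0.998, 0.048, 0.02]
contact_force: [0.6, -0.9, -0.2]
width: 0.0496
```

```bash
python3 - <<'E'
from h import *
to(.031,-.103,.103,80.8)
E
```

```text
t18.17 press [ 0.0284 -0.1002  0.1646] rel yaw(knob deg) 79.59 tilt 3.18 F [ 0.6 -0.9 -0.2] M [ 0.014  0.038 -0.047] w 0.0496 q6 -0.38 eff [ -0.67 -43.52 -23.23  -0.29  -0.26  -0.26]
 shift mm [-0.2  0.7 61.7] turn 1.21
```

>>> carry_out:
  series:
    - [[0,0.7,20],1.2]
    - [[0,0,20],0]
    - [[0,0,15],0]
    - [[0,0,6],0]
    - [[0,0,0],0]

```text
clock: 18.58
position: [0.589, -0.1179, 0.102]
ee_rot: [0.019, 0.999, 0.033, 0.021]
contact_force: [-1.0, 0.5, 0.6]
width: 0.0501
```

```bash
python3 - <<'E'
from h import *
to(.031,-.103,.103,80.8)
E
```

```text
t18.58 press [ 0.0309 -0.1047  0.102 ] rel yaw(knob deg) 81.33 tilt 3.21 F [-1.   0.5  0.6] M [ 0.05   0.017 -0.029] w 0.0501 q6 -0.35 eff [ -0.23 -44.76 -21.41  -0.13  -0.44  -0.  ]
 shift mm [ 0.4 -1.6 -1.1] turn -0.53
```

>>> carry_out:
  series:
    - [[0.4,-1.6,0.5],-0.5]
    - [[0,0,0.5],0]
    - [[0,0,0.5],0]
    - [[0,0,0],0]
    - [[0,0,0.5],5]
    - [[0,0,0.4],5]
  fingers: 0

```text
clock: 19.08
position: [0.5886, -0.1153, 0.1015]
ee_rot: [0.018, 0.998, -0.049, 0.021]
contact_force: [2.9, -0.0, -2.0]
width: 0.0128
```

```bash
cat > r.py <<'E'
from h import *
to(.031,-.103,.103,0)
E
python3 r.py
```

```text
t19.08 press [ 0.0303 -0.1021  0.1015] rel yaw(knob deg) 90.77 tilt 3.20 F [ 2.9 -0.  -2. ] M [-0.17   0.885  0.397] w 0.0128 q6 -0.18 eff [ -0.55 -47.23 -21.76   0.38  -0.6   -0.46]
 shift mm [ 0.8  0.9 -1.5] turn -90.77
```

>>> carry_out:
  series:
    - [[0,0,0.4],5]
    - [[0,0,0.4],5]

```text
clock: 19.25
position: [0.5884, -0.1154, 0.1011]
ee_rot: [0.017, 0.99, -0.138, 0.022]
contact_force: [2.0, 0.2, -1.3]
width: 0.0125
```

```bash
python3 r.py
```

```text
t19.25 press [ 0.0302 -0.1022  0.1011] rel yaw(knob deg) 101.04 tilt 3.21 F [ 2.   0.2 -1.3] M [-0.124  1.027  0.43 ] w 0.0125 q6 0.00 eff [ -0.48 -46.8  -21.58   0.4   -0.82  -0.41]
 shift mm [ 1.1  0.6 -1.8] turn -101.04
```

>>> carry_out:
  series:
    - [[0,0,0.4],5]
    - [[0,0,0.4],5]

```text
clock: 19.42
position: [0.5882, -0.1155, 0.1008]
ee_rot: [0.016, 0.974, -0.226, 0.023]
contact_force: [2.7, -1.3, -1.5]
width: 0.0125
```

```bash
python3 r.py
```

```text
t19.42 press [ 0.03   -0.1023  0.1008] rel yaw(knob deg) 111.31 tilt 3.21 F [ 2.7 -1.3 -1.5] M [0.03  1.177 0.469] w 0.0125 q6 0.18 eff [ -0.4  -46.99 -21.55   0.35  -0.92  -0.38]
 shift mm [ 1.3  0.3 -2.1] turn -111.31
```

```bash
cat > fit.py <<'E'
import numpy as np
from scipy.optimize import least_squares
D=[(0,31,1,.31),(50.3,31,0,.334),(50.3,59.3,1,.328),(50.3,80.8,1,.377),(71.6,80.8,0,.37),(86,80.8,0,.477),(100.3,80.8,0,.432),(100.3,90.8,1,.397),(100.3,101,1,.43),(100.3,111.3,1,.469)]
import sys
D+=eval(sys.argv[1]) if len(sys.argv)>1 else []
def N(L,R,g):
    l,r=np.radians(L)*5,np.radians(R)*5;a=.738
    fl=10*max(0,a*l+(1-a)*r-g);fr=10*max(0,a*r+(1-a)*l-g)
    return a*fl+(1-a)*fr,a*fr+(1-a)*fl
def res(p): return [p[1]+.005*N(L,R,p[0])[k]-m for L,R,k,m in D]
for t in(None,.3,.32):
    f=(lambda p:res(p)) if t is None else (lambda p:res([p[0],t]))
    best=min((least_squares(f,[g,.32],diff_step=1e-3) for g in(5,6,7,8,9)),key=lambda s:s.cost)
    tt=best.x[1] if t is None else t
    print(t,best.x.round(3),"rms",np.sqrt(2*best.cost/len(D)).round(4),"N",np.round(N(D[-1][0],D[-1][1],best.x[0]),1),np.round(best.fun,3))
E
python3 fit.py
```

```text
None [5.932 0.327] rms 0.0355 N [31.9 34.1] [ 0.017 -0.007 -0.001 -0.034 -0.012 -0.08   0.003  0.046  0.04   0.028]
0.3 [5.376 0.32 ] rms 0.0385 N [37.5 39.7] [-0.01  -0.034 -0.028 -0.041 -0.011 -0.079  0.004  0.046  0.041  0.029]
0.32 [5.788 0.32 ] rms 0.0357 N [33.4 35.5] [ 0.01  -0.014 -0.008 -0.036 -0.011 -0.08   0.003  0.046  0.04   0.029]
```

The torque fit says the shoes are bearing, about 50–75 N in all. I'll check that at the left knob with a few small steps.

>>> carry_out:
  series:
    - [[0,0,0],0]
    - [[0,0,0],0]
    - [[0,0,-20],0]
    - [[0,0,-25],-7]
    - [[0,0,-18],-4]
    - [[0,0,0],0]
    - [[0,0,0],0]
  fingers: 50

```text
clock: 20.0
position: [0.5876, -0.1119, 0.1681]
ee_rot: [0.018, 0.992, -0.124, 0.024]
contact_force: [-1.7, 1.0, 0.1]
width: 0.0497
```

```bash
python3 - <<'E'
from h import *
to(.031,.107,.16,100.3)
E
```

```text
t20.00 press [ 0.0291 -0.0987  0.1681] rel yaw(knob deg) 99.37 tilt 3.43 F [-1.7  1.   0.1] M [-0.003  0.082  0.03 ] w 0.0497 q6 -0.03 eff [ 3.000e-02 -4.460e+01 -2.435e+01 -1.500e-01 -3.500e-01 -7.000e-02]
 shift mm [ -32.  -203.4    0.4] turn 0.93
```

>>> carry_out:
  series:
    - [[-4.5,-29,0],0]
    - [[-4.5,-29,0],0]
    - [[-4.5,-29,0],0.5]
    - [[-4.5,-29,0],0.5]
    - [[-4.5,-29,0],0]
    - [[-4.5,-29,0],0]
    - [[-4.5,-25,0],0]
    - [[0,0,0],0]

```text
clock: 20.67
position: [0.6081, 0.0941, 0.1532]
ee_rot: [0.018, 0.99, -0.14, 0.022]
contact_force: [-0.5, -0.0, 0.2]
width: 0.0501
```

```bash
python3 - <<'E'
from h import *
to(.031,.107,.103,100.3)
E
```

```text
t20.67 press [0.0321 0.1082 0.1532] rel yaw(knob deg) 101.18 tilt 3.27 F [-0.5 -0.   0.2] M [ 0.035  0.053 -0.009] w 0.0501 q6 0.36 eff [  0.71 -45.91 -23.3   -0.07  -0.19   0.23]
 shift mm [-3.3 -0.  50.1] turn -0.88
```

>>> carry_out:
  series:
    - [[-3.3,0,0],-0.9]
    - [[0,0,20],0]
    - [[0,0,20],0]
    - [[0,0,9],0]
    - [[0,0,2],0]
    - [[0,0,0],0]

```text
clock: 21.17
position: [0.6042, 0.0912, 0.0972]
ee_rot: [0.019, 0.991, -0.13, 0.02]
contact_force: [-0.4, 0.3, 0.5]
width: 0.05
```

```bash
python3 - <<'E'
from h import *
to(.031,.107,.103,100.3)
E
```

```text
t21.17 press [0.0284 0.105  0.0972] rel yaw(knob deg) 100.09 tilt 3.18 F [-0.4  0.3  0.5] M [ 0.011  0.035 -0.006] w 0.0500 q6 0.35 eff [  0.16 -46.16 -21.12  -0.21  -0.23   0.  ]
 shift mm [ 2.5 -2.2 -5.8] turn 0.21
```

>>> carry_out:
  series:
    - [[2.5,-2.2,-4.5],0.2]
    - [[0,0,0],0]
    - [[0,0,0],0]

```text
clock: 21.42
position: [0.6079, 0.0915, 0.1035]
ee_rot: [0.019, 0.991, -0.133, 0.021]
contact_force: [0.6, -0.4, -0.4]
width: 0.0502
```

>>> carry_out:
  series:
    - [[0,0,0],0]
    - [[0,0,0],0]
    - [[0,0,0],0]
    - [[0,0,0],0]
  fingers: 0

```text
clock: 21.75
position: [0.6083, 0.0918, 0.1063]
ee_rot: [0.018, 0.991, -0.133, 0.022]
contact_force: [2.6, -0.7, -0.9]
width: 0.0125
```

```bash
python3 r.py
```

```text
t21.75 press [0.0324 0.1059 0.1063] rel yaw(knob deg) 100.42 tilt 3.28 F [ 2.6 -0.7 -0.9] M [0.199 0.553 0.278] w 0.0125 q6 0.35 eff [ -0.05 -48.09 -21.84  -0.23  -0.35   0.3 ]
 shift mm [ 36.2 205.5  11.3] turn -100.42
```

>>> carry_out:
  series:
    - [[0,0,0.2],2.5]

```text
clock: 21.83
position: [0.6081, 0.0918, 0.1061]
ee_rot: [0.018, 0.988, -0.154, 0.022]
contact_force: [1.3, -1.0, -1.9]
width: 0.013
```

```bash
python3 r.py
```

```text
t21.83 press [0.0323 0.1059 0.1061] rel yaw(knob deg) 102.88 tilt 3.28 F [ 1.3 -1.  -1.9] M [0.12  0.504 0.498] w 0.0130 q6 0.40 eff [ -0.11 -48.57 -21.93  -0.1   -0.26  -0.22]
 shift mm [ 45.1 203.7  11.2] turn -102.88
```

>>> carry_out:
  series:
    - [[0,0,0.2],2.5]

```text
clock: 21.92
position: [0.608, 0.0918, 0.1058]
ee_rot: [0.018, 0.984, -0.176, 0.022]
contact_force: [0.0, -0.7, 0.4]
width: 0.0124
```

```bash
python3 r.py
```

```text
t21.92 press [0.0322 0.1059 0.1058] rel yaw(knob deg) 105.43 tilt 3.28 F [ 0.  -0.7  0.4] M [0.208 0.615 0.434] w 0.0124 q6 0.44 eff [-3.500e-01 -4.737e+01 -2.163e+01 -1.900e-01 -5.400e-01  2.000e-02]
 shift mm [ 54.2 201.4  11. ] turn -105.43
```

```bash
python3 fit.py "[(102.9,111.3,0,.498),(105.4,111.3,0,.434)]"
python3 - <<'E'
from h import *
to(.031,.107,.103,0)
E
```

```text
None [6.086 0.327] rms 0.0371 N [33.1 34.3] [ 0.017 -0.007 -0.001 -0.04  -0.019 -0.087 -0.004  0.038  0.033  0.021
 -0.012  0.059]
0.3 [5.524 0.32 ] rms 0.0396 N [38.7 39.9] [-0.01  -0.034 -0.028 -0.046 -0.018 -0.087 -0.003  0.039  0.033  0.022
 -0.011  0.06 ]
0.32 [5.933 0.32 ] rms 0.0373 N [34.6 35.8] [ 0.01  -0.014 -0.008 -0.041 -0.019 -0.087 -0.004  0.039  0.033  0.021
 -0.012  0.059]
t21.92 press [0.0322 0.1059 0.1058] rel yaw(knob deg) 105.43 tilt 3.28 F [ 0.  -0.7  0.4] M [0.208 0.615 0.434] w 0.0124 q6 0.44 eff [-3.500e-01 -4.737e+01 -2.163e+01 -1.900e-01 -5.400e-01  2.000e-02]
 shift mm [-1.6 -0.9  2.7] turn -105.43
```

>>> carry_out:
  series:
    - [[0,0,0.1],1.5]

```text
clock: 22.0
position: [0.6079, 0.0918, 0.1056]
ee_rot: [0.018, 0.981, -0.189, 0.022]
contact_force: [1.3, 0.4, 0.4]
width: 0.0125
```

```bash
python3 r.py
```

```text
t22.00 press [0.0321 0.1059 0.1056] rel yaw(knob deg) 106.95 tilt 3.27 F [1.3 0.4 0.4] M [0.165 0.601 0.447] w 0.0125 q6 0.47 eff [ -0.32 -47.22 -21.54  -0.17  -0.54   0.31]
 shift mm [ 59.7 199.9  10.9] turn -106.95
```

>>> carry_out:
  series:
    - [[0,0,0.1],1.5]

```text
clock: 22.08
position: [0.6079, 0.0918, 0.1055]
ee_rot: [0.018, 0.979, -0.202, 0.023]
contact_force: [1.0, -0.2, 0.3]
width: 0.0126
```

```bash
python3 r.py
```

```text
t22.08 press [0.032  0.1059 0.1055] rel yaw(knob deg) 108.44 tilt 3.28 F [ 1.  -0.2  0.3] M [0.172 0.676 0.446] w 0.0126 q6 0.50 eff [ -0.33 -47.21 -21.55  -0.18  -0.56   0.23]
 shift mm [ 64.9 198.3  10.9] turn -108.44
```

The slow torque on the left is 0.446 N m (about 29 N), and the right read 0.469 N m (about 30 N), so about 60 N in all. I'll release, lift clear and check.

>>> carry_out:
  series:
    - [[0,0,0],0]
    - [[0,0,0],0]
    - [[0,0,0],0]
    - [[0,0,-20],0]
    - [[0,0,-25],0]
    - [[0,0,-35],0]
    - [[-30,0,-20],0]
    - [[-40,0,0],0]
    - [[-40,0,0],0]
    - [[-40,0,0],0]
  fingers: 50

```text
clock: 22.92
position: [0.4729, 0.1543, 0.2014]
ee_rot: [0.016, 0.978, -0.205, 0.028]
contact_force: [0.8, 1.1, 0.2]
width: 0.0499
```

```bash
python3 r.py; python3 - <<'E'
from h import *
ims=[]
for n,x0,y0 in(("top",140,140),("side",190,125)):
    f=manip.get_image(n)["frame"][y0:y0+130,x0:x0+175 if n=="top" else x0+130]
    ims.append(cv2.resize(f,None,fx=2.6,fy=2.6,interpolation=2))
cv2.imwrite("pics/end.png",np.hstack(ims))
E
```

```text
t22.92 press [-0.1078  0.1567  0.2014] rel yaw(knob deg) 108.73 tilt 3.71 F [0.8 1.1 0.2] M [ 0.043  0.012 -0.005] w 0.0499 q6 0.65 eff [ -4.73 -31.01 -24.67  -0.56   0.05  -0.52]
 shift mm [208.4 199.1 115.6] turn -108.73
```

View pics/end.png

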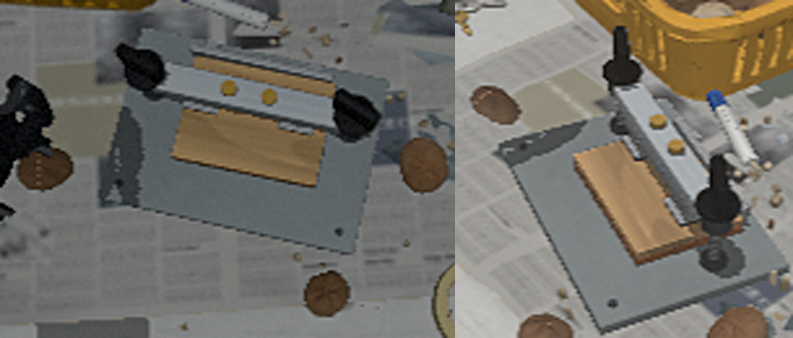

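The picture shows the board home against the fence at (265,68), both knobs turned alike, the bar level with its shoes on the board, and the bystanders in place. I'm handing in.

```bash
python3 -c "
from h import *
print(manip.sign_off())"
```

```text
the job is handed in; nothing more can be done
None
```

I slid the board home, clamped it at an estimated 60 N or so in all, and handed the job in after about 23 s of robot time. The sign-off gives no verdict, so these are my own last checks.

- **Board:** it stopped at the fence where predicted. The highest force I read while pushing was about 10 N, against the 25 N limit. The pictures showed its far edge lying along the fence before I turned any knob, and the board still home at the end.
- **Level:** I turned the knobs in alternating steps to about 108.4° (left) and 111.3° (right), judged from the tool's turn. That puts one end about 0.25 mm lower, or 0.001 rad. The largest difference on the way was about 2.8 mm.
- **Clamping force:** my last torque readings while turning were 0.446 N m (left) and 0.469 N m (right). With 0.30–0.32 N m of that being free turning, each screw carries about 25–34 N.
- **Bystanders:** the final picture shows the caps and pen where they were. The tape roll is only partly in that crop, but the arm never went near it.

**Where the checks disagreed:**
- A fit over all the torque readings came out higher, about 67–79 N in all, and I turned the left knob 3° further after that fit. Both estimates are inside the 38–88 N range.
- Single torque readings scattered by about 0.03 N m, with one left reading (0.477 N m at 86°) about 0.08 off the fit.
- The tool slowly drifted to a tilt of over 3°, which may have affected the readings a little.

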